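# Refit the pointer knob on the desk radio and hold it pressed

### The arm

A 6-joint arm with a two-finger parallel gripper is mounted at the origin on the work surface. World frame = base frame: x ahead of the robot, y to its left, z up, the work surface at z = 0. Lengths are in m, angles in rad, forces in N, time in s.
With the tool pointing down it reaches from about 0.35 to 0.975 m from the base axis. Payload 7.1 kg.
Tool frame: the origin (TCP) lies between the finger pads; the fingertips stand 17 mm ahead of it and the grasp point (between the pads) lies 2 mm behind it; z points along the fingers, y is the line along which they close (so a half turn about z gives the same grasp; the last joint's range is limited). The gripper opens to 88 mm and grips with 3 to 60 N. Pads are 20 mm wide; open, the fingers measure 115 mm over their backs; the gripper's body (75 mm by 178 mm) begins 61 mm behind the grasp point.
Start: joints at [-0.019, 0.423, 1.63, -0, 1.089, -0.019], TCP at [0.625, 0, 0.204] pointing down, gripper open.
Joint ranges: [-3, 3], [-0.9, 2.11], [0.09, 2.58], [-1.31, 4.45], [0.11, 2.69], [-2.54, 2.54]. Speed limits (rad/s): [2.39, 2.39, 3.01, 3.14, 3.14, 3.14].

### API

Orientations are given as a rotation vector (axis times angle).
In Python, from bench import env gives the robot as it stands.
- The arm moves only by the tool send_rows, never from a script. Its argument "deltas" is a list of rows, each a list of 5 numbers: the shift along the world's x, y, z in mm, then the turn about the world's z in degrees, then the closure, from -1 (fully open) to 1 (shut). In form: [[dx, dy, dz, yaw, jaw], ...]. A call has 1 to 8 rows; each row is the pose to reach, as a shift and turn from the pose commanded when the call began; what a row does not reach only later rows make up. A row lasts 1/12 s, in which the tool goes at most 41.7 mm and 7.16 degrees, less where a joint would pass 70% of its speed; a pose out of reach is approached as far as the arm can. A call with a gripper value outside its range is refused whole. The fingers move at their own pace and stop on an object; the grip force is fixed at half the most. Time passes only in rows, so rows that repeat a pose let the fingers close. It gives the time, the measured TCP pose, the force, the opening and the grip force at its end, in the units of the state.
- env.read_state(): the state, without advancing time (a new reading comes with each control period).
- env.get_image(name): name is "scene" or "side" or "wrist"; returns a dict with "color" (420x560x3 uint8, blue, green, red), "range_z" (420x560 float32, m along the optical axis (not along the pixel's ray), 0 where there is no reading), "intrinsics" (3x3 intrinsics, pixels), "world_from_camera" (4x4, takes a point from camera to world coordinates). Camera axes: x right, y up, looking along -z (the intrinsics and any distortion apply to the point x, -y, -z); pixel columns grow to the right and rows downward; lengths in m; the calibration is good to about 2 mm. The wrist camera is an equidistant fisheye: a pixel r from the principal point sees the ray r / f radians off the axis. A picture is of the moment at which its call begins.
- env.sign_off(): hands the job in; it is judged then, once.
The state is a dict: "t": time; "q": joint angles; "qvel": joint speeds; "joint_torque": joint torques, N m; "tool_pos": TCP position; "eef_rot": TCP orientation; "ft_force": force on the tool from outside, world axes, zero at the start; "ft_torque": the same for the moment, N m; "width": finger opening in m; "grip_force": force on a finger pad.
Only numpy, scipy, OpenCV 4.12 (cv2) and the standard library are available. Lean on these libraries where they do the work, as an engineer would, in place of code of your own. Each camera call takes 0.05 s, during which the arm holds its last target. There are 200 camera calls.

### The job

The pointer knob has come off the desk radio: pick it up, turn it so that the flat in its bore matches the flat of the bare D-shaft on top of the radio, and push it fully home on the shaft. Then press the knob right down, so that the sprung shaft goes to the bottom of its travel, and finish while still holding the knob pressed down with the gripper. Leave the loose round knob, the mouse and the mug where they are.

Things in the scene. Friction and masses are not known exactly. Their poses are not given: they have to be found in the camera images.
- knob: loose pointer knob, grey plastic, about 60 g, standing on the desk, grip up. Origin: on its axis at the underside; z up. Round skirt 44 mm across, 16 mm tall; on it a bar grip along x, 16 mm wide, sides flat and parallel from x = -18 to 13 mm, from z = 16 to 38 mm; its +x end tapers to a beak reaching x = 30 mm, its -x end is blunt at -22 mm
- knob_seat (a point): centre of the closed end of the knob's D-bore, on the axis 14 mm above the underside; axes as knob. The bore opens downwards, is 14 mm deep and 16.8 mm across, its flat on the +x (beak) side 2.4 mm from the axis, mouth edge plain. It meets shaft_tip when the knob is fully home
- shaft_tip (a point): centre of the top of the bare upright steel D-shaft on the radio; z up; the flat faces this frame's +x. 15 mm across, flat 1.5 mm from the axis, top 3.5 mm tapered to 10 mm across (flat 0.2 mm from the axis). It does not turn. Unpressed, the tip stands 26 mm above the radio's top, 96 mm above the desk
- bush: the fixed mount round the shaft, on the radio's top; origin on the shaft's axis at the radio's top, axes as shaft_tip. Brass collar 21 mm across, 4 mm tall, and steel washer 32 mm across, 2 mm thick, with a lug 8 mm wide reaching 30 mm from the axis towards +x, the side of the flat: with the knob fitted, its beak points along the lug
- shaft (a joint): how far the sprung shaft is pressed down, in m: 0 as found, 0.006 at its bottom stop. The spring pushes up with about 2 N at the start and 8 N at the bottom
- radio: table radio, wooden case, metal top panel, fixed: 160 (x) by 260 (y) by 70 mm tall; origin at the centre of its underside, z up. On its top, 70 mm to +y of the centre, sits a fitted black round knob 30 mm across, 23 mm tall. The bare shaft stands about 50 mm to -y of the centre (10 mm either way in x and y), turned up to 0.35 rad either way relative to the radio
- round_knob: a loose plain round black knob, 30 mm across, 23 mm tall, on the desk, no beak; not to be used. Origin at the centre of its underside
- mouse: black computer mouse on the desk, about 75 by 60 by 34 mm; origin at its underside. Leave alone
- mug: white mug on the desk, 80 mm across, 92 mm tall; origin at the centre of its underside. Leave alone
Not all that is in view belongs to the job. What is shaped like the knob but blue, brown or purple is not meant.

How it is judged:
By the outcome, as a careful person would: the job done as asked, in the order asked, and still so for the second after the job is handed in, while the arm keeps its last pose, push and grip.
It also fails if it takes over 51 s, if anything falls off the work surface, if the arm or the gripper's body presses on something with over 40 N, if the wrist force passes 120 N, or if a joint passes its speed limit or range.

## Working session

There is one attempt and no reset: what is moved stays moved. The work goes in short steps, Python scripts to look and compute and a tool call to move; the robot and the scene stay as the last step left them, time stands still between calls to the robot, and variables do not carry over. Pictures are saved under pics/ and viewed, at most 10 in all, crops included, and the job is handed in when it is done.

Besides the shell and the picture viewer there is one more tool, called as name(argument=value, ...), one argument or row to a line, values as JSON. send_rows: Moves the arm, as the interface text tells. Its arguments: {"type":"object","properties":{"deltas":{"type":"array"}},"required":["deltas"]}

```bash
mkdir -p pics
cat > h.py <<'E'
import numpy as np, cv2
from bench import env
def grab(n):
    d=env.get_image(n); np.savez('pics/%s.npz'%n,**d); return d
def ray(d,u,v,fish=False):
    K=d['intrinsics'];T=d['world_from_camera']
    a=(u-K[0,2])/K[0,0];b=(v-K[1,2])/K[1,1]
    if fish:
        r=np.hypot(a,b);s=np.sin(r)/r if r>1e-9 else 1
        p=np.array([a*s,-b*s,-np.cos(r)])
    else: p=np.array([a,-b,-1.])
    return T[:3,3],T[:3,:3]@p
def onz(d,u,v,z,fish=False):
    o,r=ray(d,u,v,fish); return o+r*(z-o[2])/r[2]
E
python3 - <<'E'
from h import *
for n in('scene','side'):
    d=grab(n); cv2.imwrite('pics/%s0.png'%n,d['color']); print(n,d['intrinsics'].round(1).tolist(),d['world_from_camera'].round(3).tolist())
d=grab('wrist');cv2.imwrite('pics/wrist0.png',d['color']);print(d['intrinsics'],d['world_from_camera'].round(3))
print(env.read_state())
a=[cv2.imread('pics/%s0.png'%n) for n in('scene','side')]
E
```

```text
scene [[436.2, 0.0, 277.7], [0.0, 436.2, 207.0], [0.0, 0.0, 1.0]] [[0.835, -0.448, 0.321, 0.879], [0.551, 0.692, -0.468, -0.481], [-0.012, 0.567, 0.824, 0.85], [0.0, 0.0, 0.0, 1.0]]
side [[394.5, 0.0, 275.2], [0.0, 394.5, 208.3], [0.0, 0.0, 1.0]] [[-0.969, 0.164, -0.186, 0.46], [-0.248, -0.618, 0.746, 0.551], [0.008, 0.769, 0.639, 0.593], [0.0, 0.0, 0.0, 1.0]]
[[325.1922621    0.         282.73880882]
 [  0.         325.1922621  211.0826284 ]
 [  0.           0.           1.        ]] [[ 1.    -0.002  0.002  0.625]
 [ 0.001  0.959  0.284  0.077]
 [-0.002 -0.284  0.959  0.385]
 [ 0.     0.     0.     1.   ]]
{'t': 0.15, 'q': array([-1.90129420e-02,  4.23650394e-01,  1.63047759e+00,  7.89058166e-06,
        1.08859893e+00, -1.89633099e-02]), 'qvel': array([ 6.75786487e-04, -2.12992303e-03, -1.26895344e-03,  5.78250185e-05,
        1.55533022e-03,  1.42500502e-03]), 'joint_torque': array([ 9.52650989e-04, -5.44981134e+01, -2.73919362e+01,  6.45430083e-02,
        2.04369903e-02, -3.19723256e-05]), 'tool_pos': array([6.24564646e-01, 2.82066714e-05, 2.03104077e-01]), 'eef_rot': array([-2.22091926e+00, -2.22080090e+00,  1.22746522e-03]), 'ft_force': array([-0.12150644, -0.09588061,  1.37464349]), 'ft_torque': array([0.01877422, 0.01176846, 0.01487672]), 'grip_force': 0.0, 'width': 0.08811096488650788}
```

View pics/scene0.png

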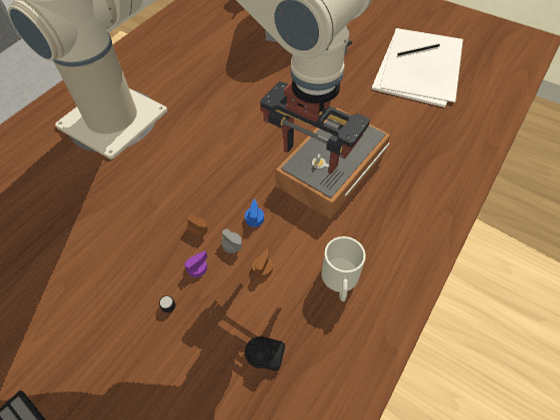

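View pics/wrist0.png

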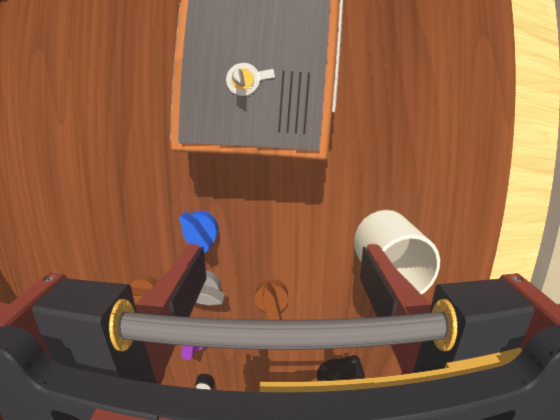

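The scene view has the grey pointer knob at (231,241). Lookalikes: blue (254,213), brown (197,226) and (262,262), purple (196,264), round knob (167,303). By the description I choose the grey one. The wrist view shows the shaft, washer and lug at about (243,78), with the lug towards +x.

Run:
```python
from h import *
S=np.load('pics/scene.npz');W=np.load('pics/wrist.npz');D=np.load('pics/side.npz')
print('knob',onz(S,231,241,.03),'blue',onz(S,254,213,.03),'wristshaft',onz(W,243,78,.072,True))
def crop(d,c,r,k):
    u,v=c;return cv2.resize(d['color'][v-r:v+r,u-r:u+r],(k,k),interpolation=cv2.INTER_CUBIC)
def proj(d,p):
    T=d['world_from_camera'];q=T[:3,:3].T@(np.array(p)-T[:3,3]);K=d['intrinsics']
    return int(K[0,0]*q[0]/-q[2]+K[0,2]),int(-K[1,1]*q[1]/-q[2]+K[1,2])
k=proj(D,onz(S,231,241,.03));print('side px',k, proj(D,onz(W,243,78,.07,True)))
cv2.imwrite('pics/c0.png',np.hstack([crop(S,(231,241),30,390),crop(W,(245,78),30,390)]))
```

```text
knob [ 0.52436945 -0.14558528  0.03      ] blue [ 0.52417583 -0.0587037   0.03      ] wristshaft [0.58678512 0.11599786 0.072     ]
side px (321, 204) (264, 273)
```

View pics/c0.png

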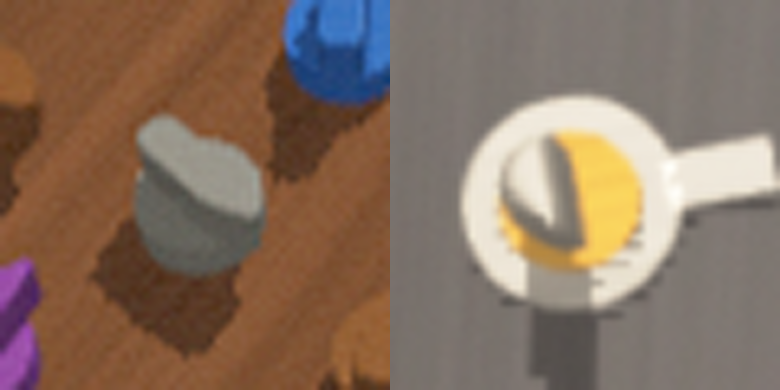

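View pics/side0.png

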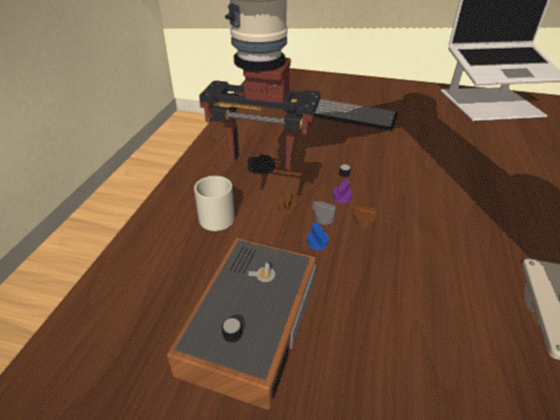

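The grey knob is confirmed: in the crop the beak points up-left. The shaft's flat faces the lug (+x, turned slightly to +y). Next I look at the shaft from above.

send_rows(
  deltas=[
    [-10, 35, 0, 0, -1],
    [-20, 70, 0, 0, -1],
    [-30, 105, 0, 0, -1],
    [-38, 140, 0, 0, -1],
    [-38, 140, 0, 0, -1],
    [-38, 140, 0, 0, -1],
  ],
)

```text
t: 0.65
tool_pos: [0.5864, 0.1416, 0.2035]
eef_rot: [-2.218, -2.225, 0.001]
ft_force: [-0.5, -0.6, -0.1]
width: 0.0876
grip_force: 0.0
```

Run:
```python
from h import *
d=grab('wrist'); cv2.imwrite('pics/wrist1.png',d['color'])
print(env.read_state()['tool_pos'])
cv2.imwrite('pics/c1.png',cv2.resize(d['color'][130:290,180:380],(800,640-40),interpolation=cv2.INTER_CUBIC))
for s in ['wrist']:
    z=d['range_z'];print(z[200:260:10,240:330:10].round(3))
```

```text
[0.58679554 0.14034954 0.20353515]
[[0.324 0.325 0.325 0.325 0.325 0.325 0.325 0.324 0.323]
 [0.328 0.328 0.327 0.328 0.326 0.326 0.327 0.328 0.327]
 [0.33  0.33  0.33  0.329 0.311 0.327 0.328 0.327 0.33 ]
 [0.333 0.334 0.335 0.332 0.306 0.332 0.334 0.333 0.335]
 [0.338 0.337 0.337 0.337 0.336 0.336 0.337 0.337 0.336]
 [0.342 0.341 0.339 0.34  0.34  0.341 0.341 0.34  0.341]]
```

View pics/wrist1.png

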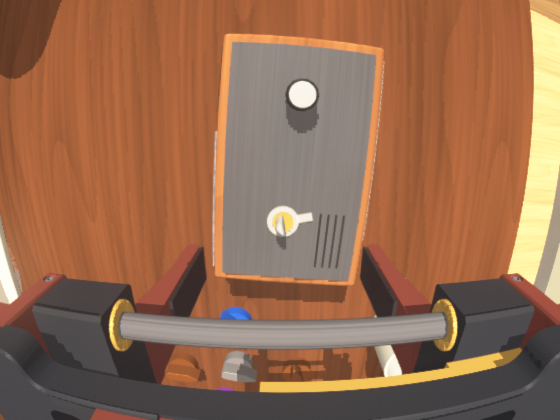

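The shaft with its washer stands at (283,221), with the lug tip near (311,217). Next I measure the washer and lug on the z = 72 mm plane.

Run:
```python
from h import *
W=np.load('pics/wrist.npz');im=W['color'];S=3
c=cv2.cvtColor(im,cv2.COLOR_BGR2HSV)
x0,y0=255,195
h=c[y0:255,x0:325]
big=cv2.resize(im[y0:255,x0:325],None,fx=4,fy=4,interpolation=cv2.INTER_LINEAR)
# washer+lug: bright; yellow: collar
hs=cv2.cvtColor(big,cv2.COLOR_BGR2HSV)
m=((hs[...,2]>170)).astype(np.uint8)
n,l,st,ce=cv2.connectedComponentsWithStats(m); i=1+st[1:,4].argmax(); m=(l==i).astype(np.uint8)
ct=max(cv2.findContours(m,cv2.RETR_EXTERNAL,cv2.CHAIN_APPROX_NONE)[0],key=len)[:,0]
P=np.array([onz(W,(u+.5)/4-.5+x0,(v+.5)/4-.5+y0,.072,True)[:2] for u,v in ct])
cen=np.median(P,0)
for k in range(20):
    r=np.hypot(*(P-cen).T); a=P[abs(r-.016)<.002] if k else P[r<.02]
    A=np.c_[2*a,np.ones(len(a))];s=np.linalg.lstsq(A,(a**2).sum(1),rcond=None)[0];cen=s[:2]
R=np.sqrt(s[2]+cen@cen);print('washer',cen,R,len(a))
r=np.hypot(*(P-cen).T);L=P[r>.021];d=L-cen
print('lug max r',r.max())
ang=np.arctan2(*d.T[::-1]);print('angle extents',ang.min(),ang.max())
# lug axis: midpoints in the rotated frame
t=(ang.min()+ang.max())/2
for _ in range(5):
    ux=np.array([np.cos(t),np.sin(t)]);uy=np.array([-ux[1],ux[0]]);lx,ly=d@ux,d@uy
    k=(lx>.02)&(lx<.028);up=k&(ly>0);dn=k&(ly<0)
    su=np.polyfit(lx[up],ly[up],1)[0];sd=np.polyfit(lx[dn],ly[dn],1)[0];t+=np.arctan((su+sd)/2)
print('lug yaw by edges',t,'offsets',ly[up].mean(),ly[dn].mean(),'by tip ext',(ang.min()+ang.max())/2)
# collar yellow, plane .074
y=((hs[...,1]>120)&(hs[...,0]>15)&(hs[...,0]<35)).astype(np.uint8)
v,u=np.nonzero(y);print('collar px',u.mean()/4+x0,v.mean()/4+y0)
# depth points on shaft / radio edge
z=W['range_z'];K=W['intrinsics'];pts=[]
T=W['world_from_camera']
for v in range(205,240):
    for u in range(268,300):
        o,rr=ray(W,u,v,True);cz=z[v,u]; loc=T[:3,:3].T@rr
        p=o+rr*(cz/-loc[2]); pts.append(p)
pts=np.array(pts);t=pts[pts[:,2]>.09];print('shaft pts',t.mean(0),t.max(0),t.min(0),len(t))
print('radio z',np.median(pts[:,2]))
print('knob rough', onz(W,238,362,.03,True))
cv2.imwrite('pics/c1.png',cv2.resize(big,None,fx=2.6,fy=2.4))
```

```text
washer [0.58652412 0.1158827 ] 0.016453331757226 343
lug max r 0.03059612996674697
angle extents -0.06969735069517562 0.3929069154659692
lug yaw by edges 0.18663581318939343 offsets 0.004419898794321733 -0.00526667266488207 by tip ext 0.16160478238539677
collar px 285.1942148760331 220.5939590712318
shaft pts [0.58392595 0.12000211 0.10681184] [0.58792341 0.21898671 0.38511756] [0.57925598 0.10868514 0.09005796] 125
radio z 0.07271388670100137
knob rough [ 0.52251439 -0.11588051  0.03      ]
```

View pics/c1.png

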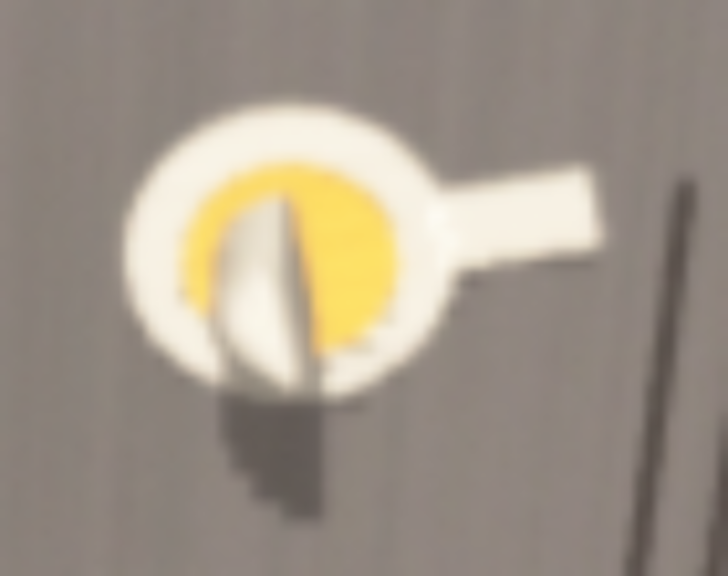

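send_rows(
  deltas=[
    [-9, -40, 0, 0, -1],
    [-18, -80, 0, 0, -1],
    [-27, -120, 0, 0, -1],
    [-36, -160, 0, 0, -1],
    [-45, -200, 0, 0, -1],
    [-54, -240, 0, 0, -1],
    [-63, -260, -30, 0, -1],
    [-63, -260, -30, 0, -1],
  ],
)

```text
t: 1.37
tool_pos: [0.5199, -0.1246, 0.1703]
eef_rot: [-2.225, -2.212, 0.006]
ft_force: [-1.2, 0.4, -0.3]
width: 0.0879
grip_force: 0.0
```

Run:
```python
from h import *
d=grab('wrist'); cv2.imwrite('pics/wrist2.png',d['color'])
print(env.read_state()['tool_pos'])
```

```text
[ 0.52126848 -0.12284522  0.17174875]
```

View pics/wrist2.png

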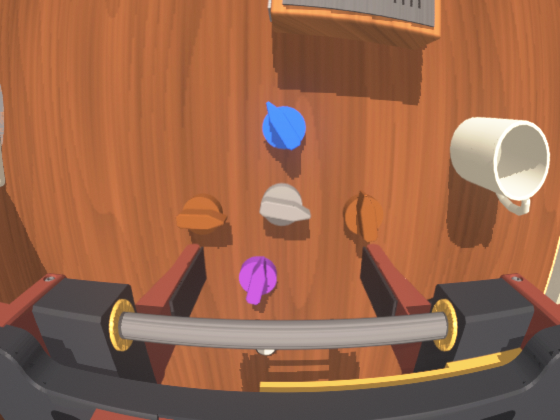

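The wrist view has the grey knob at (283,205), with a pointed end near (310,214). I check which end is the beak in a close crop.

Run:
```python
from h import *
W=np.load('pics/wrist.npz');S=np.load('pics/scene.npz')
a=cv2.resize(W['color'][175:235,253:313],(600,600),interpolation=cv2.INTER_CUBIC)
cv2.imwrite('pics/c2.png',a)
z=W['range_z'];T=W['world_from_camera'];pts=[];
for v in range(175,235):
    for u in range(250,320):
        o,r=ray(W,u,v,True);loc=T[:3,:3].T@r;pts.append(np.r_[o+r*(z[v,u]/-loc[2]),u,v])
p=np.array(pts)
for lo,hi in((.033,.045),(.012,.02)):
    q=p[(p[:,2]>lo)&(p[:,2]<hi)];print(lo,len(q),q.mean(0),q.min(0),q.max(0))
```

```text
0.033 720 [ 5.18845398e-01 -1.40645754e-01  3.83578146e-02  2.82208333e+02
  2.11473611e+02] [ 4.95317163e-01 -1.51047323e-01  3.30771643e-02  2.59000000e+02
  2.01000000e+02] [ 5.47120708e-01 -1.30059056e-01  4.10934171e-02  3.10000000e+02
  2.21000000e+02]
0.012 575 [ 5.18848617e-01 -1.35119480e-01  1.66436108e-02  2.82375652e+02
  2.00589565e+02] [ 4.97318267e-01 -1.62691754e-01  1.23862840e-02  2.62000000e+02
  1.86000000e+02] [ 5.45228416e-01 -1.18967320e-01  1.99885500e-02  3.07000000e+02
  2.25000000e+02]
```

View pics/c2.png

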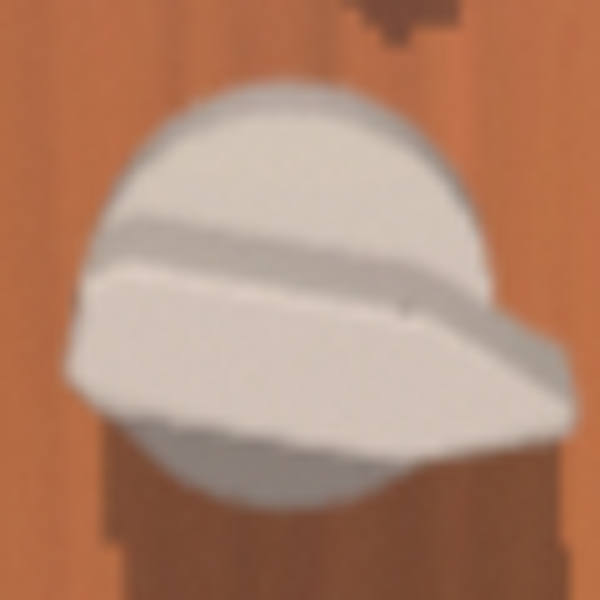

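The beak points to the right (+x, turned slightly to -y). Now I turn the bar's edge points into positions on the z = 38 mm plane.

Run:
```python
from h import *
W=np.load('pics/wrist.npz')
f=lambda X,Y,z:onz(W,253+X/10-.45,175+Y/10-.45,z,True)[:2]
a,b,c,d=[f(*p,.038) for p in((130,262),(410,318),(110,412),(415,462))]
for p,q in((a,b),(c,d)): print('yaw',np.arctan2(*(q-p)[::-1]),np.linalg.norm(q-p))
print('bar mid ends',(a+c)/2,(b+d)/2,'widths',np.linalg.norm(a-c),np.linalg.norm(b-d))
e=f(572,412,.038);g=f(75,325,.038);print('beak',e,'blunt',g,np.linalg.norm(e-g))
y=-.18;u=np.array([np.cos(y),np.sin(y)]);n=np.array([-u[1],u[0]])
print('along-axis: from beak',e@u-.030,'blunt',g@u+.022,'b/d corners',b@u-.013,d@u-.013,'; across',(a@n+c@n)/2,(b@n+d@n)/2)
# refined skirt: top circle z=.016 upper arc
P=np.array([f(X,Y,.016) for X,Y in((135,170),(200,127),(290,108),(380,125),(440,170),(480,235))])
s=np.linalg.lstsq(np.c_[2*P,np.ones(len(P))],(P**2).sum(1),rcond=None)[0];print('skirt',s[:2],np.sqrt(s[2]+s[:2]@s[:2]))
o=u*(e@u-.030+g@u+.022)/2+n*((a@n+c@n+b@n+d@n)/4);print('centre',o)
print(env.read_state()['tool_pos'])
```

```text
yaw -0.20796696805018802 0.0286106466149173
yaw -0.17344272091396157 0.03138487310827807
bar mid ends [ 0.50106084 -0.1373484 ] [ 0.53051492 -0.14301015] widths 0.015868770530330274 0.015215096581496442
beak [ 0.54670376 -0.14534461] blunt [ 0.49656027 -0.13602364] 0.05100244612936352
along-axis: from beak 0.533892025081683 blunt 0.5348899449026571 b/d corners 0.5329011213275758 0.5361924809027652 ; across -0.045424651842211616 -0.045721777262128185
skirt [ 0.51776277 -0.14047491] 0.022128123813701793
centre [ 0.51759825 -0.14050871]
[ 0.52126848 -0.12284522  0.17174875]
```

The two measurements agree on the knob: centre (0.5177, -0.1405), yaw -0.19 rad. The shaft is at (0.5865, 0.116), lug yaw about 0.18 rad. I turn the gripper about +79° and half close it.

send_rows(
  deltas=[
    [0, -3, 0, 7, 0],
    [0, -6, 0, 14, 0],
    [-2, -9, 0, 21, 0],
    [-2, -12, -5, 28, 0],
    [-3, -15, -10, 35, 0],
    [-4, -18, -15, 42, 0],
    [-4, -19, -20, 49, 0],
    [-4, -19, -20, 49, 0],
  ],
)

```text
t: 2.08
tool_pos: [0.5202, -0.1388, 0.1537]
eef_rot: [-1.094, -2.945, -0.0]
ft_force: [0.7, 0.1, 0.1]
width: 0.0442
grip_force: 0.0
```

send_rows(
  deltas=[
    [0, 0, -5, 7, 0],
    [0, 0, -10, 14, 0],
    [0, 0, -20, 21, 0],
    [0, 0, -30, 28, 0],
    [0, 0, -40, 30, 0],
    [0, 0, -50, 30, 0],
    [0, 0, -50, 30, 0],
    [0, 0, -50, 30, 0],
  ],
)

```text
t: 2.75
tool_pos: [0.52, -0.1388, 0.1036]
eef_rot: [-0.306, -3.126, -0.0]
ft_force: [0.5, 0.1, 0.8]
width: 0.0436
grip_force: 0.0
```

Run:
```python
from h import *
from scipy.spatial.transform import Rotation as R
s=env.read_state();print(s['tool_pos'],R.from_rotvec(s['eef_rot']).as_matrix().round(4),s['width'],s['ft_force'])
```

```text
[ 0.5200291  -0.13875012  0.10360961] [[-9.811e-01  1.936e-01 -7.000e-04]
 [ 1.936e-01  9.811e-01  2.000e-04]
 [ 7.000e-04  1.000e-04 -1.000e+00]] 0.043597505803347564 [0.49804012 0.12906198 0.77412871]
```

send_rows(
  deltas=[
    [-2, -2, -15, 0, 0],
    [-2, -2, -30, 0, 0],
    [-2, -2, -45, 0, 0],
    [-2, -2, -55, 0, 0],
    [-2, -2, -62, 0, 0],
    [-2, -2, -68, 0, 0],
    [-2, -2, -68, 0, 0],
    [-2, -2, -68, 0, 0],
  ],
)

```text
t: 3.42
tool_pos: [0.5182, -0.141, 0.0358]
eef_rot: [0.302, 3.127, -0.0]
ft_force: [-0.2, 0.6, 0.5]
width: 0.044
grip_force: 0.0
```

send_rows(
  deltas=[
    [0, 0, 0, 0, 0.3],
    [0, 0, 0, 0, 0.5],
    [0, 0, 0, 0, 0.7],
    [0, 0, 0, 0, 1],
    [0, 0, 0, 0, 1],
    [0, 0, 0, 0, 1],
    [0, 0, 0, 0, 1],
    [0, 0, 0, 0, 1],
  ],
)

```text
t: 4.08
tool_pos: [0.518, -0.141, 0.0357]
eef_rot: [0.301, 3.127, -0.0]
ft_force: [0.3, 0.9, 0.8]
width: 0.0003
grip_force: 0.0
```

Run:
```python
from h import *
from scipy.spatial.transform import Rotation as R
s=env.read_state();print(s['tool_pos'],R.from_rotvec(s['eef_rot']).as_matrix().round(4)[:,1],s['width'],s['grip_force'],s['ft_force'])
d=grab('wrist');cv2.imwrite('pics/wrist3.png',d['color'])
```

```text
[ 0.51798862 -0.14098995  0.03570188] [ 0.1908  0.9816 -0.    ] 0.0003384711131561641 0.0 [0.25005539 0.93644551 0.82572596]
```

View pics/wrist3.png

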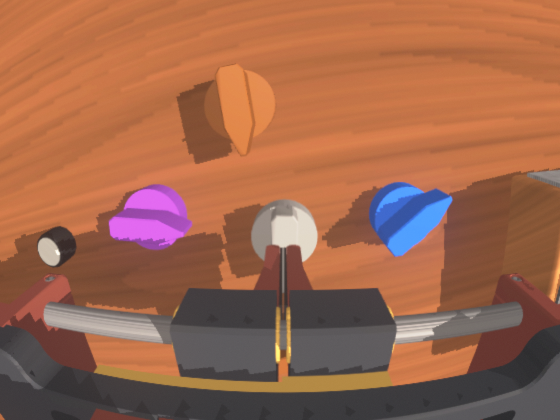

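The fingers shut to 0 mm and the knob is at (285,230), on the camera side (-x) of them. I measure where it is now.

Run:
```python
from h import *
W=np.load('pics/wrist.npz');z=W['range_z'];T=W['world_from_camera'];print(T.round(3))
def P(u,v):
    o,r=ray(W,u,v,True);loc=T[:3,:3].T@r;return (o+r*(z[v,u]/-loc[2])).round(4)
for p in((285,208),(285,215),(285,225),(285,235),(285,240),(260,235),(310,235),(285,260),(283,280),(400,250),(155,230),(270,255),(280,255),(300,255)):print(p,P(*p))
cv2.imwrite('pics/c3.png',np.hstack([cv2.resize(W['color'][190:270,245:325],(400,400),interpolation=cv2.INTER_CUBIC)]))
S=grab('scene');cv2.imwrite('pics/c3.png',np.hstack([cv2.resize(W['color'][190:270,245:325],(400,400),interpolation=cv2.INTER_CUBIC),cv2.resize(S['color'][195:295,180:280],(400,400),interpolation=cv2.INTER_CUBIC)]))
```

```text
[[ 0.19  -0.941 -0.279  0.442]
 [ 0.982  0.182  0.054 -0.127]
 [ 0.    -0.284  0.959  0.217]
 [ 0.     0.     0.     1.   ]]
(285, 208) [ 0.4965 -0.136   0.0227]
(285, 215) [ 0.4964 -0.1361  0.0377]
(285, 225) [ 0.5021 -0.1372  0.0387]
(285, 235) [ 0.5078 -0.1383  0.0396]
(285, 240) [ 0.5113 -0.139   0.0387]
(260, 235) [ 0.5132 -0.1559  0.0169]
(310, 235) [ 0.5194 -0.1236  0.017 ]
(285, 260) [ 0.5089 -0.1387  0.0715]
(283, 280) [ 0.5133 -0.1406  0.0835]
(400, 250) [ 0.5325 -0.0696  0.0385]
(155, 230) [ 0.4907 -0.2169  0.0379]
(270, 255) [ 0.5062 -0.1458  0.0683]
(280, 255) [ 0.5088 -0.1413  0.0646]
(300, 255) [ 0.5089 -0.1311  0.0688]
```

View pics/c3.png

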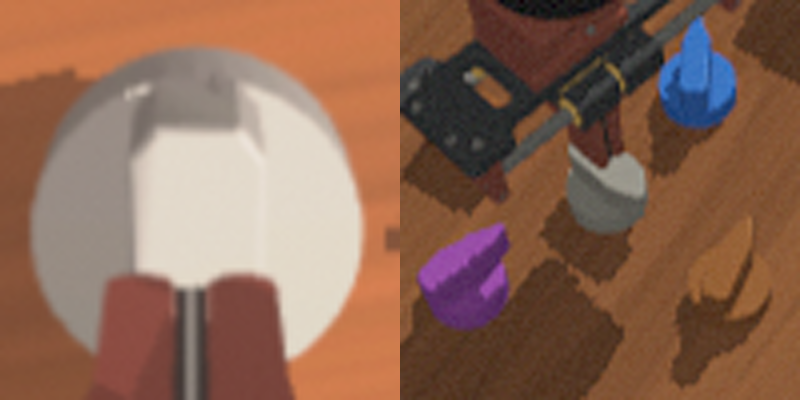

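Run:
```python
from h import *
W=np.load('pics/wrist.npz');z=W['range_z'];T=W['world_from_camera']
def P(u,v):
    o,r=ray(W,u,v,True);loc=T[:3,:3].T@r;return (o+r*(z[v,u]/-loc[2])).round(4)
for v in range(240,264,2):print(v,P(271,v),P(284,v),P(296,v))
S=np.load('pics/scene.npz');z=S['range_z'];T=S['world_from_camera']
for v in range(228,246,2):
  print(v,[ (lambda o,r:(o+r*z[v,u]).round(3).tolist())(*ray(S,u,v)) for u in (226,230,234)])
```

```text
240 [ 0.51   -0.1472  0.0378] [ 0.5113 -0.1396  0.0383] [ 0.5127 -0.1326  0.0381]
242 [ 0.5111 -0.1474  0.0383] [ 0.5122 -0.1397  0.0393] [ 0.5137 -0.1328  0.0389]
244 [ 0.5058 -0.1457  0.0549] [ 0.5135 -0.14    0.0389] [ 0.5152 -0.133   0.0382]
246 [ 0.5054 -0.1455  0.0586] [ 0.5145 -0.1402  0.0397] [ 0.5079 -0.1325  0.0586]
248 [ 0.5056 -0.1455  0.0609] [ 0.5086 -0.1391  0.0569] [ 0.5082 -0.1327  0.0608]
250 [ 0.5057 -0.1454  0.0635] [ 0.5083 -0.1391  0.0602] [ 0.5083 -0.1328  0.063 ]
252 [ 0.5057 -0.1453  0.0661] [ 0.5083 -0.1391  0.0629] [ 0.5084 -0.1329  0.0654]
254 [ 0.5059 -0.1453  0.068 ] [ 0.5086 -0.1391  0.0648] [ 0.5084 -0.133   0.0678]
256 [ 0.5059 -0.1452  0.0705] [ 0.5085 -0.1391  0.0675] [ 0.5084 -0.1331  0.0701]
258 [ 0.5057 -0.1451  0.0734] [ 0.5087 -0.1392  0.0693] [ 0.508  -0.1331  0.0734]
260 [ 0.5063 -0.1452  0.0743] [ 0.5088 -0.1392  0.0715] [ 0.5085 -0.1333  0.0747]
262 [ 0.5057 -0.1449  0.0781] [ 0.5084 -0.1391  0.0747] [ 0.5088 -0.1334  0.0761]
228 [[0.524, -0.152, 0.092], [0.528, -0.144, 0.085], [0.53, -0.135, 0.074]]
230 [[0.52, -0.149, 0.077], [0.527, -0.145, 0.077], [0.529, -0.136, 0.066]]
232 [[0.52, -0.15, 0.07], [0.528, -0.147, 0.073], [0.529, -0.136, 0.059]]
234 [[0.508, -0.141, 0.038], [0.528, -0.148, 0.065], [0.514, -0.122, 0.017]]
236 [[0.512, -0.145, 0.039], [0.528, -0.149, 0.059], [0.526, -0.136, 0.038]]
238 [[0.51, -0.145, 0.03], [0.522, -0.145, 0.04], [0.529, -0.14, 0.039]]
240 [[0.508, -0.144, 0.017], [0.525, -0.149, 0.039], [0.532, -0.143, 0.038]]
242 [[0.511, -0.148, 0.016], [0.523, -0.148, 0.028], [0.534, -0.147, 0.037]]
244 [[0.513, -0.152, 0.015], [0.521, -0.147, 0.015], [0.534, -0.148, 0.03]]
```

Both cameras put the fingertips at z ≈ 54 mm, above the 38 mm bar, so they lie about 36 mm higher than the stated geometry implies. The knob has not moved. I reopen and go down in steps, guided by the observed tip height.

send_rows(
  deltas=[
    [0, 0, 0, 0, 0],
    [0, 0, 0, 0, 0],
    [0, 0, 0, 0, 0],
    [0, 0, 0, 0, 0],
    [0, 0, 0, 0, 0],
    [0, 0, 0, 0, 0],
  ],
)

```text
t: 4.68
tool_pos: [0.518, -0.141, 0.0357]
eef_rot: [-0.301, -3.127, -0.0]
ft_force: [1.1, -0.0, -0.4]
width: 0.0374
grip_force: 0.0
```

```bash
cat > tips.py <<'E'
from h import *
from scipy.spatial.transform import Rotation as R
s=env.read_state();print(s['tool_pos'],s['width'],s['ft_force'])
W=grab('wrist');z=W['range_z'];T=W['world_from_camera'];A=R.from_rotvec(s['eef_rot']).as_matrix()
K=W['intrinsics'];v,u=np.mgrid[150:330,150:420]
a=(u-K[0,2])/K[0,0];b=(v-K[1,2])/K[1,1];r=np.hypot(a,b);q=np.sin(r)/r
L=np.stack([a*q,-b*q,-np.cos(r)],-1)*(z[150:330,150:420]/np.cos(r))[...,None]
p=L@T[:3,:3].T+T[:3,3];t=(p-s['tool_pos'])@A
# reddish finger pixels near tool axis
c=W['color'][150:330,150:420].astype(int);m=(abs(t[...,0])<.016)&(abs(t[...,1])<.05)&(p[...,2]>.0)&(c[...,2]<135)&(c[...,2]>70)&(c[...,1]<.62*c[...,2])&(abs(c[...,0]-c[...,1])<15)
f=p[m];tt=t[m]
for sg in(-1,1):
    k=tt[:,1]*sg>0
    if k.any(): print(sg,k.sum(),'tip z',np.percentile(f[k][:,2],[0,1,3,10]).round(4),'tool y',np.percentile(tt[k][:,1],[2,50,98]).round(4),'tool x',np.percentile(tt[k][:,0],[2,50,98]).round(4))
E
python3 tips.py
```

```text
[ 0.51798978 -0.1409585   0.03566084] 0.03740113619148092 [ 1.10681708 -0.02271869 -0.39606997]
-1 1042 tip z [0.0609 0.0663 0.0694 0.0747] tool y [-0.0292 -0.0241 -0.0205] tool x [0.0087 0.0109 0.0116]
1 1110 tip z [0.0575 0.0643 0.0732 0.08  ] tool y [0.0192 0.0225 0.0278] tool x [0.0079 0.0109 0.0117]
```

send_rows(
  deltas=[
    [0, 0, -5, 0, 0],
    [0, 0, -10, 0, 0],
    [0, 0, -15, 0, 0],
    [0, 0, -20, 0, 0],
    [0, 0, -25, 0, 0],
    [0, 0, -25, 0, 0],
    [0, 0, -25, 0, 0],
  ],
)

```text
t: 5.32
tool_pos: [0.5176, -0.1409, 0.0101]
eef_rot: [-0.301, -3.126, -0.0]
ft_force: [-0.8, 0.4, 0.8]
width: 0.044
grip_force: 0.0
```

```bash
python3 tips.py
python3 - <<'E'
from h import *
S=grab('side');W=np.load('pics/wrist.npz')
T=S['world_from_camera'];q=T[:3,:3].T@(np.array([.518,-.141,.03])-T[:3,3]);K=S['intrinsics']
u=int(K[0,0]*q[0]/-q[2]+K[0,2]);v=int(K[1,1]*q[1]/q[2]+K[1,2])
cv2.imwrite('pics/c4.png',np.hstack([cv2.resize(W['color'][190:270,245:325],(400,400),interpolation=cv2.INTER_CUBIC),cv2.resize(S['color'][v-40:v+30,u-35:u+35],(400,400),interpolation=cv2.INTER_CUBIC)]))
E
```

```text
[ 0.51761847 -0.14087351  0.0101456 ] 0.04402363409941715 [-0.82654022  0.37056301  0.80089419]
-1 1165 tip z [0.0008 0.0354 0.0382 0.0448] tool y [-0.0331 -0.0277 -0.024 ] tool x [0.008  0.0109 0.0115]
1 1160 tip z [0.0327 0.0447 0.0512 0.0582] tool y [0.0226 0.0262 0.0317] tool x [0.0085 0.0109 0.0116]
```

View pics/c4.png

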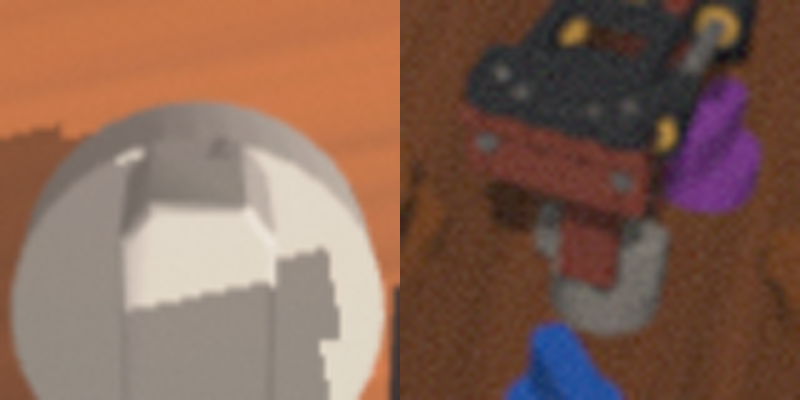

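The tips are now at about z = 30 mm and straddle the bar. I go 11 mm lower and close.

send_rows(
  deltas=[
    [0, 0, -4, 0, 0],
    [0, 0, -8, 0, 0],
    [0, 0, -11, 0, 0],
    [0, 0, -11, 0, 0],
    [0, 0, -11, 0, 0.5],
    [0, 0, -11, 0, 1],
    [0, 0, -11, 0, 1],
    [0, 0, -11, 0, 1],
  ],
)

```text
t: 6.08
tool_pos: [0.5181, -0.141, -0.0002]
eef_rot: [0.301, 3.127, -0.0]
ft_force: [-0.1, 0.0, 0.7]
width: 0.0203
grip_force: 0.0
```

send_rows(
  deltas=[
    [0, 0, 0, 0, 1],
    [0, 0, 0, 0, 1],
    [0, 0, 0, 0, 1],
  ],
)

```text
t: 6.33
tool_pos: [0.5181, -0.141, -0.0002]
eef_rot: [0.301, 3.127, -0.0]
ft_force: [-0.1, -0.0, 1.0]
width: 0.0157
grip_force: 30.0
```

```bash
python3 tips.py
```

```text
[ 5.18105454e-01 -1.40995534e-01 -1.86433929e-04] 0.015700869061304232 [-0.1067893  -0.00967059  0.98248361]
-1 804 tip z [0.0211 0.0224 0.0245 0.0295] tool y [-0.0189 -0.0128 -0.0101] tool x [0.0088 0.0109 0.0116]
1 891 tip z [0.02   0.027  0.0299 0.0356] tool y [0.0087 0.0116 0.0172] tool x [0.01   0.0109 0.0116]
```

The bar is gripped: opening 15.7 mm, grip 30 N. I lift and carry it over the shaft.

send_rows(
  deltas=[
    [0, 0, 8, 0, 1],
    [0, 0, 20, 0, 1],
    [0, 0, 40, 0, 1],
    [0, 0, 60, 0, 1],
    [0, 0, 80, 0, 1],
    [0, 0, 100, 0, 1],
    [0, 0, 120, 0, 1],
    [0, 0, 120, 0, 1],
  ],
)

```text
t: 7.05
tool_pos: [0.5205, -0.1417, 0.1242]
eef_rot: [0.3, 3.12, -0.002]
ft_force: [0.5, -0.3, -0.7]
width: 0.0159
grip_force: 30.0
```

send_rows(
  deltas=[
    [5, 20, 0, 3, 1],
    [15, 55, 0, 6, 1],
    [25, 90, 0, 9, 1],
    [35, 125, 0, 12, 1],
    [45, 165, 0, 15, 1],
    [55, 205, 0, 18, 1],
    [63, 240, 0, 20, 1],
    [68, 257, 0, 21, 1],
  ],
)

```text
t: 7.72
tool_pos: [0.5863, 0.1199, 0.1195]
eef_rot: [-0.28, 3.128, 0.001]
ft_force: [0.0, -0.4, -1.4]
width: 0.0156
grip_force: 30.0
```

send_rows(
  deltas=[
    [0, 0, 0, 0, 1],
    [0, 0, 0, 0, 1],
    [0, 0, 0, 0, 1],
  ],
)

```text
t: 7.97
tool_pos: [0.5852, 0.1153, 0.1192]
eef_rot: [0.273, -3.128, 0.001]
ft_force: [0.1, -0.6, -0.9]
width: 0.016
grip_force: 30.0
```

Run:
```python
from h import *
from scipy.spatial.transform import Rotation as R
s=env.read_state();A=R.from_rotvec(s['eef_rot']).as_matrix();print(s['tool_pos'],A.round(4),s['width'],s['grip_force'])
print('bar yaw',np.arctan2(A[1,1],A[0,1])-np.pi/2)
def crop(n):
    d=grab(n);T=d['world_from_camera'];q=T[:3,:3].T@(np.array([.5865,.116,.105])-T[:3,3]);K=d['intrinsics']
    u=int(K[0,0]*q[0]/-q[2]+K[0,2]);v=int(K[1,1]*q[1]/q[2]+K[1,2]);print(n,u,v)
    return cv2.resize(d['color'][v-35:v+35,u-35:u+35],(400,400),interpolation=cv2.INTER_CUBIC)
im=[crop('scene'),crop('side')]
w=grab('wrist');T=w['world_from_camera']
P=lambda u,v:(lambda o,r:(o+r*w['range_z'][v,u]/-(T[:3,:3].T@r)[2]))(*ray(w,u,v,True))
for v in range(204,240,3):
    p=P(285,v);print(v,p.round(4),(A.T@(p-s['tool_pos'])).round(4))
cv2.imwrite('pics/c5.png',np.hstack(im))
```

```text
[0.58519106 0.11528266 0.11921166] [[-9.849e-01 -1.733e-01 -1.200e-03]
 [-1.733e-01  9.849e-01 -5.000e-04]
 [ 1.300e-03 -3.000e-04 -1.000e+00]] 0.016023130441172 29.999789893627167
bar yaw 0.17418158006981832
scene 319 153
side 263 259
204 [0.5706 0.1131 0.0696] [0.0147 0.0004 0.0497]
207 [0.5722 0.1134 0.0719] [0.013  0.0004 0.0474]
210 [0.5742 0.1137 0.073 ] [0.0111 0.0004 0.0462]
213 [0.5762 0.114  0.0736] [0.009  0.0003 0.0456]
216 [0.5632 0.1114 0.1235] [ 0.0223 -0.     -0.0043]
219 [0.5637 0.1114 0.1278] [ 0.0219 -0.0001 -0.0086]
222 [0.5632 0.1113 0.1347] [ 0.0224 -0.0001 -0.0155]
225 [0.5632 0.1113 0.1396] [ 0.0224 -0.0001 -0.0204]
228 [0.5635 0.1113 0.1436] [ 0.0221 -0.0002 -0.0244]
231 [0.5638 0.1113 0.1472] [ 0.0218 -0.0002 -0.028 ]
234 [0.5632 0.1112 0.1531] [ 0.0224 -0.0002 -0.0339]
237 [0.5634 0.1112 0.1566] [ 0.0222 -0.0003 -0.0373]
```

View pics/c5.png

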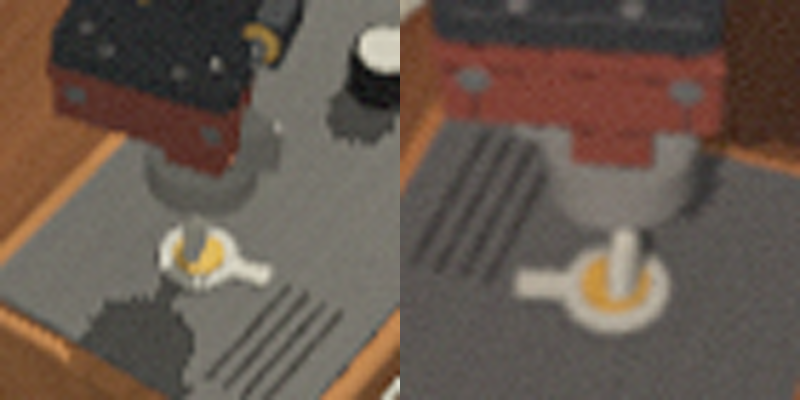

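The knob hangs level over the shaft with its beak along the lug. Its axis is at the TCP within 0.5 mm. I correct x by +1.6 mm and start down.

send_rows(
  deltas=[
    [1.6, 0.3, 0, 0.3, 1],
    [1.6, 0.3, -5, 0.3, 1],
    [1.6, 0.3, -10, 0.3, 1],
    [1.6, 0.3, -15, 0.3, 1],
    [1.6, 0.3, -19, 0.3, 1],
    [1.6, 0.3, -19, 0.3, 1],
    [1.6, 0.3, -19, 0.3, 1],
    [1.6, 0.3, -19, 0.3, 1],
  ],
)

```text
t: 8.78
tool_pos: [0.5876, 0.1164, 0.1006]
eef_rot: [0.282, -3.129, 0.0]
ft_force: [0.1, -0.3, -0.3]
width: 0.0158
grip_force: 30.0
```

```bash
cat > st.py <<'E'
from h import *
from scipy.spatial.transform import Rotation as R
s=env.read_state();A=R.from_rotvec(s['eef_rot']).as_matrix();print(s['t'],s['tool_pos'].round(4),'yaw',np.arctan2(A[1,1],A[0,1])-np.pi/2,s['ft_force'].round(1),s['ft_torque'].round(2),s['width'])
E
python3 st.py
```

```text
8.7833 [0.5876 0.1164 0.1006] yaw 0.1798606713553088 [ 0.1 -0.3 -0.3] [ 0.1  -0.08  0.05] 0.01576344919252513
```

send_rows(
  deltas=[
    [-0.8, -0.8, 0, 0, 1],
    [-0.8, -0.8, -2, 0, 1],
    [-0.8, -0.8, -4, 0, 1],
    [-0.8, -0.8, -6, 0, 1],
    [-0.8, -0.8, -8, 0, 1],
    [-0.8, -0.8, -9, 0, 1],
    [-0.8, -0.8, -9, 0, 1],
  ],
)

```text
t: 9.37
tool_pos: [0.5866, 0.1155, 0.0913]
eef_rot: [0.282, -3.128, 0.0]
ft_force: [0.7, -0.0, -1.0]
width: 0.0158
grip_force: 30.0
```

```bash
python3 st.py
```

```text
9.3667 [0.5866 0.1155 0.0913] yaw 0.17979808210520387 [ 0.7 -0.  -1. ] [ 0.05 -0.05 -0.03] 0.01575672579207906
```

The mouth is 4.5 mm past the tip with no resistance, so I carry on.

send_rows(
  deltas=[
    [0, 0, -2, 0, 1],
    [0, 0, -4, 0, 1],
    [0, 0, -6, 0, 1],
    [0, 0, -8, 0, 1],
    [0, 0, -9, 0, 1],
    [0, 0, -9, 0, 1],
  ],
)

```text
t: 9.87
tool_pos: [0.5866, 0.1155, 0.0823]
eef_rot: [0.282, -3.128, 0.0]
ft_force: [-0.4, 0.4, -0.4]
width: 0.0157
grip_force: 30.0
```

send_rows(
  deltas=[
    [0, 0, -1, 0, 1],
    [0, 0, -2, 0, 1],
    [0, 0, -3, 0, 1],
    [0, 0, -3, 0, 1],
  ],
)

```text
t: 10.2
tool_pos: [0.5869, 0.1155, 0.0799]
eef_rot: [-0.282, 3.129, 0.0]
ft_force: [-0.5, 0.4, 2.7]
width: 0.0156
grip_force: 30.0
```

```bash
python3 st.py
```

```text
10.2 [0.5869 0.1155 0.0799] yaw 0.17970430753921685 [-0.5  0.4  2.7] [ 0.05  0.17 -0.02] 0.015589330660435805
```

The seat meets the shaft and the spring pushes back with 2.7 N. Now I press on.

send_rows(
  deltas=[
    [0, 0, -1, 0, 1],
    [0, 0, -2, 0, 1],
    [0, 0, -3, 0, 1],
    [0, 0, -3, 0, 1],
    [0, 0, -3, 0, 1],
  ],
)

```text
t: 10.62
tool_pos: [0.587, 0.1156, 0.077]
eef_rot: [-0.282, 3.129, 0.0]
ft_force: [-1.6, -0.6, 5.5]
width: 0.0161
grip_force: 30.0
```

send_rows(
  deltas=[
    [0, 0, -0.5, 0, 1],
    [0, 0, -1, 0, 1],
    [0, 0, -1.5, 0, 1],
    [0, 0, -1.5, 0, 1],
    [0, 0, -1.5, 0, 1],
  ],
)

```text
t: 11.03
tool_pos: [0.587, 0.1156, 0.0757]
eef_rot: [-0.282, 3.128, 0.0]
ft_force: [-2.2, -1.0, 7.5]
width: 0.0157
grip_force: 30.0
```

```bash
python3 st.py
```

```text
11.0333 [0.587  0.1156 0.0757] yaw 0.17972193753040977 [-2.2 -1.   7.5] [0.05 0.35 0.02] 0.0157302420048084
```

send_rows(
  deltas=[
    [0, 0, -0.5, 0, 1],
    [0, 0, -1, 0, 1],
    [0, 0, -1, 0, 1],
    [0, 0, -1, 0, 1],
  ],
)

```text
t: 11.37
tool_pos: [0.5871, 0.1156, 0.0755]
eef_rot: [-0.282, 3.128, 0.0]
ft_force: [-5.4, -0.2, 14.4]
width: 0.0158
grip_force: 30.0
```

```bash
python3 st.py
```

```text
11.3667 [0.5871 0.1156 0.0755] yaw 0.1797776490132208 [-5.4 -0.2 14.4] [-0.02  0.85  0.06] 0.015784893966755652
```

The motion stopped dead at z = 75.5 mm (expected 75.8 mm) and the force rose to 14 N, so the shaft is at its bottom stop. I have already viewed 12 pictures, over the limit of 10, so the last check is by range numbers: the skirt's top should be near z = 92 mm.

```bash
python3 - <<'E'
from h import *
for n in('side','scene'):
    d=env.get_image(n);z=d['range_z'];c=d['color'].astype(int);T=d['world_from_camera'];K=d['intrinsics']
    v,u=np.mgrid[0:420,0:560];p=np.stack([(u-K[0,2])/K[0,0]*z,-(v-K[1,2])/K[1,1]*z,-z],-1)@T[:3,:3].T+T[:3,3]
    g=np.ptp(c,-1)<28
    r=np.hypot(p[...,0]-.5868,p[...,1]-.1156);m=g&(r<.021)&(r>.0125)&(p[...,2]>.078)&(p[...,2]<.125)
    h,e=np.histogram(p[m][:,2],np.arange(.078,.126,.004));print(n,dict(zip((e[:-1]*1000).round().astype(int).tolist(),h.tolist())))
E
python3 st.py
```

```text
side {78: 7, 82: 7, 86: 23, 90: 46, 94: 2, 98: 0, 102: 0, 106: 0, 110: 0, 114: 0, 118: 0}
scene {78: 13, 82: 10, 86: 15, 90: 39, 94: 9, 98: 4, 102: 2, 106: 5, 110: 7, 114: 6, 118: 0}
11.4667 [0.587  0.1156 0.0755] yaw 0.1797887690411868 [-4.3  0.  13. ] [-0.03  0.81  0.05] 0.015899223716413856
```

send_rows(
  deltas=[
    [0, 0, 0, 0, 1],
    [0, 0, 0, 0, 1],
    [0, 0, 0, 0, 1],
    [0, 0, 0, 0, 1],
    [0, 0, 0, 0, 1],
    [0, 0, 0, 0, 1],
  ],
)

```text
t: 11.97
tool_pos: [0.5871, 0.1156, 0.0755]
eef_rot: [-0.282, 3.128, 0.0]
ft_force: [-3.6, -1.0, 14.9]
width: 0.0157
grip_force: 30.0
```

The skirt's top reads 90–94 mm in both views, so the knob is home and pressed, and the force is steady.

```bash
python3 -c "
from bench import env
print(env.sign_off())"
```

```text
the job is handed in; nothing more can be done
None
```

The grey knob is on the D-shaft with its beak along the lug, pressed to the bottom stop and still held there at about 15 N; the job was handed in at about 12 s, but I viewed 12 pictures, over the limit of 10.

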